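# Open the coil drawer and close the coupling gap

### The arm

A 6-joint arm with a two-finger parallel gripper is mounted at the origin on the work surface. World frame = base frame: x ahead of the robot, y to its left, z up, the work surface at z = 0. Lengths are in mm, angles in rad, forces in N, time in s.
With the tool pointing down it reaches from about 325 to 900 mm from the base axis. Payload 3.5 kg.
Tool frame: the origin (TCP) lies between the finger pads, 19 mm behind the fingertips; this is the grasp point; z points along the fingers, y is the line along which they close (so a half turn about z gives the same grasp; the last joint's range is limited). The gripper opens to 85 mm and grips with 20 to 120 N. Pads are 22 mm wide; open, the fingers measure 114 mm over their backs; the gripper's body (76 mm by 85 mm) begins 54 mm behind the grasp point. The pads swing forward as they close: fully open they stand 13 mm farther back than shut.
Start: joints at [-1.31, 0.276, -0.026, 1.268, 0, 1.467], TCP at [222.38, -584.097, 250.013] pointing down, gripper open.
Joint ranges: [-3.12, 3.12], [-0.85, 1.88], [-1.08, 1.24], [-1.95, 2.15], [-1.57, 1.53], [-3.14, 3.14]. Speed limits (rad/s): [2.57, 2.57, 3.14, 3.14, 3.14, 3.14].

### API

Orientations are given as a rotation vector (axis times angle).
In Python, from cell import ctrl, eyes gives the robot as it stands. The module is installed in compiled form; this text tells all that it offers.
- The arm moves only by the shell command python3 -m pendant 'ROWS' [FORCE]. ROWS is JSON, a list that holds one entry, the list of rows, each a list of 7 numbers: the shift along the tool's x, y, z in cm, then the turn, a rotation vector about the tool's x, y, z in degrees, then the finger opening in cm, from 0 to 8.54. In form: [[[dx, dy, dz, wx, wy, wz, jaw], ...]]. A call has exactly 8 rows; each row is the pose to reach, as a shift and turn from the pose commanded when the call began, along the tool's axes at that moment; what a row does not reach only later rows make up. A row lasts 1/8 s, in which the tool goes at most 62.5 mm and 10.7 degrees, less where a joint would pass 70% of its speed; a pose out of reach is approached as far as the arm can. A call with a gripper value outside its range is refused whole. The fingers move at their own pace and stop on an object; FORCE is the grip in N (left out, the last holds). Time passes only in rows, so rows that repeat a pose let the fingers close, or fill a call up. It gives the time, the measured TCP pose, the force, the opening and the grip force at its end, in the units of the state.
- ctrl.state(): the state, without advancing time (a new reading comes with each control period).
- eyes.grab_frame(name): name is "scene" or "side" or "wrist"; returns the picture (384x512x3 uint8, blue, green, red); there is no depth.
- eyes.camera_params(name): a dict with "mtx" (3x3 intrinsics, pixels), "pose" (4x4, takes a point from camera to world coordinates). Camera axes: x right, y down, z forward; pixel columns grow to the right and rows downward; lengths in mm; the calibration is good to about 2 mm. The wrist camera is an equidistant fisheye: a pixel r from the principal point sees the ray r / f radians off the axis. A picture is of the moment at which its call begins: read the wrist's pose just before it. camera_params takes no time and is no camera call; for the wrist camera it gives the pose at the moment of the call.
- ctrl.sign_off(): hands the job in; it is judged then, once.
The state is a dict: "clock": time; "joints": joint angles; "qvel": joint speeds; "joint_torque": joint torques, N m; "ee_pos": TCP position; "orientation": TCP orientation; "contact_force": force on the tool from outside, world axes, zero at the start; "moment": the same for the moment, N m; "grip_width": opening from 0.0 (shut) to 1.0 (fully open); "grip_force": force on a finger pad.
Only numpy, scipy, OpenCV 4.12 (cv2) and the standard library are available. Lean on these libraries where they do the work, as an engineer would, in place of code of your own. Each camera call takes 0.05 s, during which the arm holds its last target. There are 200 camera calls.

### The job

Set up the coupled coils for a measurement: pull the coil drawer under the function generator out to its stop, then wind the red handwheel in it clockwise until the moving coil's orange bumper is pressed lightly against the other coil, without squeezing it hard (around 5 to 10 N). Leave the drawer fully out, the bumper still pressing, and the things standing around where they are.

Things in the scene. Friction and masses are not known exactly. Their poses are not given: they have to be found in the camera images.
- cabinet: Beige cabinet with one drawer, 250 (x) x 330 (y) x 104 mm high, fixed. Origin: middle of the lower edge of its front face, which looks toward the robot; its x runs from front to back, y to the left seen from the robot, z up.
- generator_edge (a point): Middle of the lower front edge of the grey function generator fixed on the cabinet: 116 mm above the bench, 30 mm in front of the cabinet's face. The generator is 310 mm wide, its top 221 mm above the bench. It blocks a tool pointing straight down on the handle; one leaning back toward the robot 30 to 45 degrees from vertical passes.
- drawer_handle (a point): Middle of the drawer's black upright bar handle: 14 x 14 mm in section, 56 mm tall, centre 48 mm above the bench, 45 mm in front of the drawer's beige front panel (326 mm wide, 14 thick, top 80 mm above the bench). 10 mm stays join its ends to the panel. Moves with the drawer; axes as the cabinet's. Grip it across y.
- drawer (a joint): How far the drawer is out, m: 0 shut, grows toward the cabinet's -x; starts 0 to 25 mm ajar. It runs level with about 4 N friction plus 8 N per m/s and stays where left; drawer and contents weigh 2 to 3 kg. The travel to its hard stop is not known beforehand: somewhere from 0.14 to 0.18 m, to be felt.
- wheel_grip (a point): On the upright axis of the red handwheel in the drawer, 72 mm above the bench, 107 mm behind and 85 mm to the right (-y) of the handle. The wheel is a disc 68 mm across, top 52 mm above the bench, with a grip bar across it 60 mm long, 16 thick, up to 85 mm above the bench. Site x runs along the bar, z up. Nothing else stands within 45 mm of the axis. Under the generator until the drawer is out.
- wheel (a joint): Handwheel angle, rad: 0 at the start with the bar along the cabinet's x, grows clockwise seen from above, limit 4.4. Each rad moves coil_near 15 mm toward coil_far. Friction about 0.12 N m; pressing with F newtons takes 0.015 F N m more. Let go, it holds up to about 8 N of pressing; above that it winds back to about 8 N. Usually needs more than one grasp.
- coil_near: Moving coil: copper winding between dark brown flanges 70 (x) x 54 mm (z), 50 mm long in y; the wheel drives it to the left (+y). Its left flange carries a sprung orange bumper, 26 mm across, standing out 8 mm, giving 1 mm per 4 N (7 mm at most). Origin: right (-y) end, 20 mm above the bench; bumper face 58 mm from it in +y. Axes as the cabinet's; top 75 mm above the bench.
- coil_far: The other coil, same look, 55 mm long in y, clamped fast in the drawer at a place that differs each time (bumper gap 20 to 48 mm at the start). Origin: right (-y) end, the face that the bumper meets, 20 mm above the bench. Axes as the cabinet's.
- cap_right: Bystander: loose silver capacitor box 80 x 60 x 28 mm with two black terminals, on the bench to the right of the drawer. Origin: centre of its underside.
- multimeter: Bystander: loose yellow hand multimeter 150 x 75 x 35 mm, on the bench to the left of the drawer. Origin: centre of its underside.

How it is judged:
By the outcome, as a careful person would: the job done as asked, in the order asked, and still so for the second after the job is handed in, with the robot touching nothing.
It also fails if it takes over 67 s, if anything falls off the work surface, if the arm or the gripper's body presses on something with over 40 N, if the wrist force passes 120 N, or if a joint passes its speed limit or range.

## Working session

There is one attempt and no reset: what is moved stays moved. The work goes in short steps, Python scripts to look and compute and a shell command to move; the robot and the scene stay as the last step left them, time stands still between calls to the robot, and variables do not carry over. Pictures are saved under pics/ and viewed, at most 10 in all, crops included, and the job is handed in when it is done.

```bash
mkdir -p pics; ls
python3 - <<'E'
from cell import ctrl, eyes
import cv2,numpy as np
np.set_printoptions(precision=4,suppress=True)
print(ctrl.state())
for n in("scene","side"):
    cv2.imwrite(f"pics/{n}0.png",eyes.grab_frame(n)); p=eyes.camera_params(n); print(n,p["mtx"],p["pose"])
E
```

```text
pics
{'clock': 0.0, 'joints': array([-1.3104,  0.2771, -0.0279,  1.268 ,  0.    ,  1.4674]), 'qvel': array([-0.0001, -0.0008,  0.0005, -0.0004, -0.0003, -0.0004]), 'joint_torque': array([ -0.0003, -44.5513,  29.52  ,   0.0166,  -0.0001,  -0.    ]), 'ee_pos': array([ 222.1784, -583.3928,  248.8522]), 'orientation': array([-3.0876, -0.5678,  0.0002]), 'contact_force': array([-0.5792,  0.947 , -0.1165]), 'moment': array([ 0.0139,  0.0118, -0.0343]), 'grip_force': 0.0, 'grip_width': 1.0039433635264123}
scene [[410.4274   0.     257.1976]
 [  0.     410.4274 187.2289]
 [  0.       0.       1.    ]] [[  -0.9985   -0.0496    0.025   638.7326]
 [  -0.0551    0.9422   -0.3306  353.4419]
 [  -0.0072   -0.3314   -0.9435 1059.3421]
 [   0.        0.        0.        1.    ]]
side [[457.3742   0.     255.5313]
 [  0.     457.3742 186.0259]
 [  0.       0.       1.    ]] [[   0.5745    0.7809   -0.2454  937.1627]
 [   0.8185   -0.5479    0.1729 -177.8318]
 [   0.0006   -0.3001   -0.9539 1169.2449]
 [   0.        0.        0.        1.    ]]
```

Run:
```python
import cv2,numpy as np
a=[cv2.resize(cv2.imread(f"pics/{n}0.png"),(800,600),interpolation=cv2.INTER_CUBIC) for n in("scene","side")]
for n,i in zip(("sceneL","sideL"),a): cv2.imwrite(f"pics/{n}.png",i)
```

```text
(no output)
```

View pics/sceneL.png

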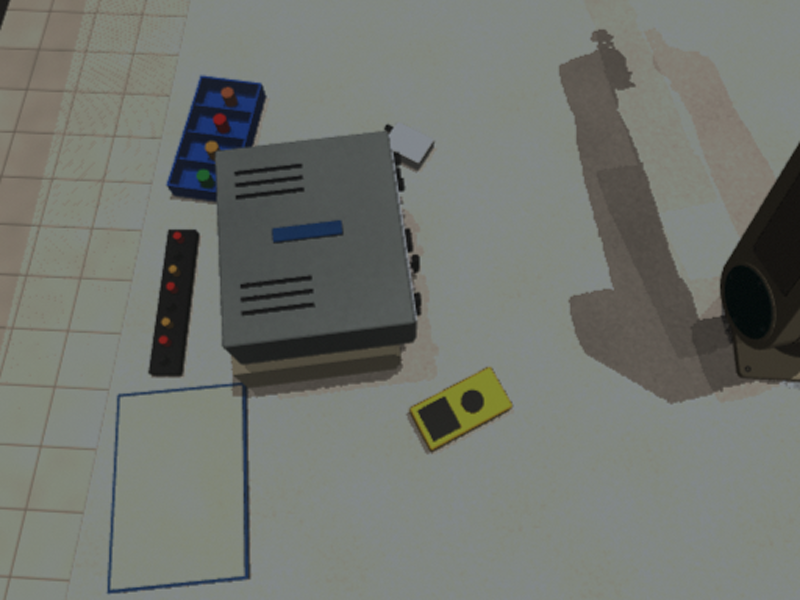

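View pics/sideL.png

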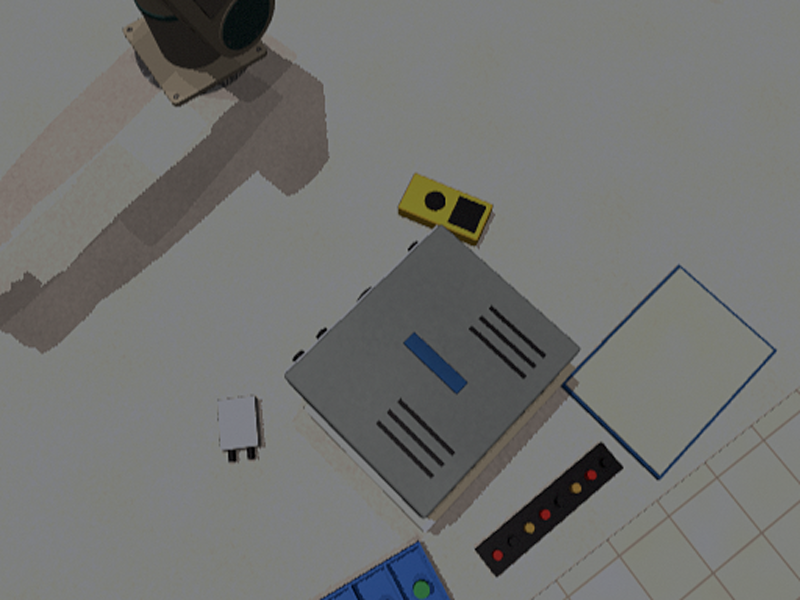

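The views show the generator top (scene front corners at about (388,132) and (416,323) in the enlarged picture). The multimeter is at (460,410) and the capacitor at (410,143). The handle is hidden beneath the generator, so I triangulate the generator's corners first.

```bash
cat > h.py <<'E'
from cell import ctrl, eyes
import cv2,numpy as np
from scipy.spatial.transform import Rotation as R
np.set_printoptions(precision=2,suppress=True)
def ray(p,uv):
    d=np.linalg.inv(p["mtx"])@np.array([*uv,1.]); return p["pose"][:3,3],p["pose"][:3,:3]@d
def onz(p,uv,z):
    o,d=ray(p,uv); return o+d*(z-o[2])/d[2]
def wray(p,uv):
    m=p["mtx"]; x=(uv[0]-m[0,2])/m[0,0]; y=(uv[1]-m[1,2])/m[1,1]; t=np.hypot(x,y)
    s=np.sin(t)/t if t>1e-9 else 1.
    return p["pose"][:3,3],p["pose"][:3,:3]@np.array([x*s,y*s,np.cos(t)])
def wonz(p,uv,z):
    o,d=wray(p,uv); return o+d*(z-o[2])/d[2]
def wproj(p,X):
    c=p["pose"][:3,:3].T@(np.array(X)-p["pose"][:3,3]); m=p["mtx"]; t=np.arctan2(np.hypot(*c[:2]),c[2]); r=np.hypot(*c[:2])
    return np.array([m[0,2]+m[0,0]*t*c[0]/r, m[1,2]+m[1,1]*t*c[1]/r])
E
python3 - <<'E'
from h import *
a=eyes.camera_params("scene");b=eyes.camera_params("side")
k=1/1.5625
A=[(388,132),(416,323),(223,347),(217,152)];B=[(286,376),(440,226),(580,349),(425,517)]
for n,p,C in(("scene",a,A),("side",b,B)):
    P=np.array([onz(p,np.array(c)*k,221)[:2] for c in C]);print(n,P.ravel(),[np.linalg.norm(P[i]-P[i-1]) for i in range(4)])
    f=P[1]-P[0];print("yaw",np.degrees(np.arctan2(-f[0],f[1])),"front mid",P[:2].mean(0),"centre",P.mean(0))
for uv in((388,432),(410,415),(434,143),(412,168)):print(onz(a,np.array(uv)*k,30)[:2])
for uv in((411,411),(490,368),(513,405),(432,450)):print("mm",onz(a,np.array(uv)*k,35)[:2])
for uv in((218,397),(257,395),(259,448),(220,451)):print("cap",onz(b,np.array(uv)*k,28)[:2])
w=eyes.camera_params("wrist");print(w["mtx"],w["pose"])
E
```

```text
scene [ 696.26 -197.35  639.31  102.62  897.51  150.1   951.13 -149.47] [np.float64(259.3233630106019), np.float64(305.3259841213027), np.float64(262.528425642998), np.float64(304.32806465158205)]
yaw 10.750605257364008 front mid [667.79 -47.37] centre [796.05 -23.53]
side [ 704.2  -199.19  647.3    97.5   901.94  147.02  957.62 -151.78] [np.float64(257.8138484225947), np.float64(302.10046758650014), np.float64(259.40920190198796), np.float64(303.94861756734423)]
yaw 10.856826278750612 front mid [675.75 -50.84] centre [802.77 -26.61]
[675.04 227.25]
[641.68 198.71]
[ 622.78 -303.5 ]
[ 660.84 -248.81]
mm [640.4  193.07]
mm [515.78 116.71]
mm [478.66 174.79]
mm [604.68 251.7 ]
cap [ 623.04 -310.71]
cap [ 656.12 -257.98]
cap [ 728.84 -299.12]
cap [ 697.74 -351.45]
[[297.32   0.   257.48]
 [  0.   297.32 186.86]
 [  0.     0.     1.  ]] [[   0.36   -0.89   -0.28  293.46]
 [  -0.93   -0.34   -0.1  -556.32]
 [  -0.      0.3    -0.95  371.93]
 [   0.      0.      0.      1.  ]]
```

```bash
python3 -m pendant '[[[3.3,-2.5,-0.4,0,0,-10,8.5],[6.7,-5,-0.8,0,0,-20,8.5],[10,-7.5,-1.2,0,0,-30,8.5],[13.4,-10,-1.6,0,0,-40,8.5],[16.7,-12.5,-2,0,0,-50,8.5],[20,-15,-2.4,0,0,-60,8.5],[23.4,-17.5,-2.8,0,0,-70,8.5],[26.7,-20.1,-3.1,0,0,-80,8.5]]]' 40
cat >> h.py <<'E'
YAW=10.8
def Rt(az,lean,sx=-1):
    "tool z leaning: points forward (az, deg) by lean from down; x backward if sx=-1"
    c,s=np.cos(np.radians(az)),np.sin(np.radians(az)); f=np.array([c,s,0]);u=np.array([0,0,1.])
    l=np.radians(lean); z=np.sin(l)*f-np.cos(l)*u; x=sx*(np.cos(l)*f+np.sin(l)*u)
    return np.column_stack([x,np.cross(z,x),z])
def go(pos,M):
    s=ctrl.state(); C=R.from_rotvec(s["orientation"]).as_matrix()
    print("at",s["ee_pos"],"F",s["contact_force"],"t",s["clock"],"q",s["joints"],"gw",s["grip_width"]*85)
    print("shift cm",C.T@(np.array(pos)-s["ee_pos"])/10,"turn",np.degrees(R.from_matrix(C.T@M).as_rotvec()))
E
python3 - <<'E'
from h import *
go((530,-76,200),Rt(10.8,33))
E
```

```text
clock: 1.1
ee_pos: [400.8, -299.8, 280.7]
orientation: [-1.994, -2.427, -0.0]
contact_force: [1.3, -1.1, 0.3]
grip_width: 0.994
grip_force: 0.0
at [ 400.78 -299.85  280.74] F [ 1.27 -1.07  0.28] t 1.1 q [-0.77  0.04 -0.24  1.29  0.    0.6 ] gw 84.52417493589776
shift cm [19.45 17.01  8.08] turn [-25.74 -25.95 -86.93]
```

```bash
python3 -m pendant '[[[2.4,2.1,1,-2.9,-2.9,-9.7,8.5],[4.8,4.2,2,-5.8,-5.8,-19.4,8.5],[7.3,6.4,3,-8.6,-8.7,-29,8.5],[9.7,8.5,4,-11.5,-11.6,-38.7,8.5],[12.1,10.6,5,-14.4,-14.5,-48.4,8.5],[14.6,12.8,6,-17.2,-17.3,-58.1,8.5],[17,14.9,7,-20.1,-20.2,-67.8,8.5],[19.4,17,8.1,-23,-23.1,-77.5,8.5]]]'
python3 - <<'E'
from h import *
go((530,-76,200),Rt(10.8,33))
p=eyes.camera_params("wrist");cv2.imwrite("pics/w1.png",eyes.grab_frame("wrist"));np.save("w1.npy",p["pose"])
print(p["pose"])
E
```

```text
clock: 2.1
ee_pos: [530.6, -77.4, 199.3]
orientation: [-0.015, 2.617, 0.065]
contact_force: [-0.3, -0.2, 1.3]
grip_width: 0.993
grip_force: 0.0
at [530.63 -77.39 199.35] F [-0.34 -0.24  1.32] t 2.1 q [-0.39 -0.13 -0.69  0.54  0.24 -0.34] gw 84.36369722498587
shift cm [ 0.02  0.14 -0.08] turn [-2.83 -2.71 -9.38]
[[ -0.02   0.68   0.73 403.42]
 [  1.    -0.02   0.05 -82.96]
 [  0.04   0.73  -0.68 267.59]
 [  0.     0.     0.     1.  ]]
```

View pics/w1.png

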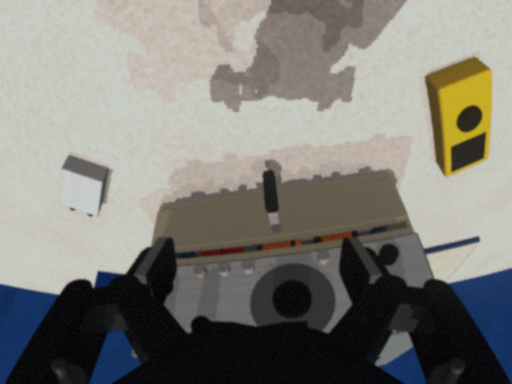

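The wrist view shows the black bar handle from about (269,171), its lower end, to (273,212), its top. The panel top edge runs from (175,250) to (412,225), and the orange and red things peek out from the ajar drawer.

Run:
```python
from h import *
p=eyes.camera_params("wrist");p["pose"]=np.load("w1.npy")
im=cv2.imread("pics/w1.png")
g=cv2.cvtColor(im,cv2.COLOR_BGR2GRAY)
print(g[160:230:2,262:282:1])
for uv,z in(((269,171),20),((273,212),76),((175,251),80),((412,225),80),((161,204),9),((394,170),9)):print(uv,z,wonz(p,uv,z))
```

```text
[[166 162 155 141 136 131 125 120 124 124 127 129 139 153 169 170 172 175
  176 180]
 [160 156 141 115  95  94  98 100 106 110 109 114 113 117 123 130 150 169
  175 175]
 [163 157 143 118  96  93  94 101 104 110 106 107 105 110 109 109 124 140
  154 171]
 [165 160 154 135 110 102  99 106 107 108 111 110 104 106 108 107 110 109
  124 150]
 [161 161 164 155 144 123 105  98  97 101 103 105 107 106 108 106 108 110
  112 137]
 [155 146 135 123 119  96  74  59  61  64  75  88  98 106 110 108 113 112
  121 136]
 [142 102  67  48  41  38  38  36  36  40  41  58  83 101 108 108 113 122
  140 156]
 [120  67  39  36  38  35  35  32  37  33  38  45  70  96 106 108 108 108
  126 151]
 [113  64  37  34  40  37  36  36  37  38  36  38  55  82  99  97  95  98
  117 144]
 [134  84  41  33  32  34  34  35  30  27  35  34  46  69  87  91  96  95
  102 126]
 [136  87  44  35  34  35  32  30  31  32  29  30  41  63  82  91  94  92
   98 121]
 [103  61  40  30  33  30  26  32  30  35  33  31  35  57  74  90  89  90
   99 114]
 [ 85  59  36  30  30  33  34  32  32  36  29  29  35  53  76  93  90  88
   90 
[... 1401 characters left out ...]
2 135 131 134 132 128 129 121 110  96
   90  91]
 [ 92  92  89  94  92  94  96 105 124 131 134 131 134 132 132 127 114  94
   90  90]
 [ 92  91  90  94  91  95  93 102 116 130 136 136 131 131 129 127 118  98
   90  91]
 [ 92  94  90  91  92  91  94  98 107 116 113 105  96  95  96  93  85  82
   86  89]
 [ 90  91  90  94  90  94  87  94  89  83  79  72  75  75  72  72  71  75
   83  88]
 [ 88  93  87  90  92  93  90  92  89  83  76  77  73  74  74  74  75  71
   74  81]]
(269, 171) 20 [644.99 -52.88  20.  ]
(273, 212) 76 [650.77 -52.23  76.  ]
(175, 251) 80 [ 723.33 -170.74   80.  ]
(412, 225) 80 [683.24 129.46  80.  ]
(161, 204) 9 [ 716.07 -198.76    9.  ]
(394, 170) 9 [654.82 117.34   9.  ]
```

Run:
```python
from h import *
M=Rt(10.8,36);h=np.array([648,-52.5,48])
go(h-50*M[:,2],M)
```

```text
at [529.27 -74.87 196.54] F [-0.9   0.66 -1.77] t 2.15 q [-0.38 -0.13 -0.69  0.54  0.24 -0.34] gw 84.58609696917145
shift cm [-2.41  0.92 13.92] turn [-2.76 -5.85 -9.11]
```

```bash
python3 -m pendant '[[[-0.3,0.1,2,-0.7,-1.5,-2.3,7],[-0.6,0.2,4,-1.4,-2.9,-4.6,6],[-0.9,0.4,6,-2.1,-4.4,-6.8,5],[-1.3,0.5,8,-2.8,-5.8,-9.1,5],[-1.6,0.6,10,-2.8,-5.8,-9.1,5],[-2,0.8,12,-2.8,-5.8,-9.1,5],[-2.4,0.9,13.6,-2.8,-5.8,-9.1,5],[-2.4,0.9,13.6,-2.8,-5.8,-9.1,5]]]'
python3 - <<'E'
from h import *
M=Rt(10.8,36);h=np.array([648,-52.5,48])
go(h,M)
p=eyes.camera_params("wrist");cv2.imwrite("pics/w2.png",eyes.grab_frame("wrist"));np.save("w2.npy",p["pose"])
print(wproj(p,h+[0,0,28]),wproj(p,h-[0,0,28]))
E
```

```text
clock: 3.15
ee_pos: [618.9, -63.4, 93.4]
orientation: [-0.221, 2.507, 0.073]
contact_force: [-0.8, 0.6, -0.1]
grip_width: 0.584
grip_force: 0.0
at [618.91 -63.41  93.43] F [-0.81  0.56 -0.12] t 3.15 q [-0.33  0.16 -0.72  0.12  0.29 -0.42] gw 49.608486462063034
shift cm [0.19 0.56 5.47] turn [-0.37 -0.14 -0.59]
[266.02 254.62] [264.72 180.81]
```

View pics/w2.png

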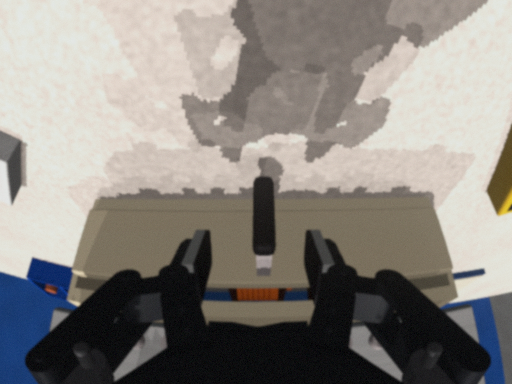

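The handle (x≈264, rows 178–254) matches its projection and lies between the fingers, so I go in and close.

```bash
python3 -m pendant '[[[0.1,0.4,1.8,0,0,0,5],[0.2,0.5,3.6,0,0,0,5],[0.2,0.5,5.4,0,0,0,5],[0.2,0.5,5.4,0,0,0,5],[0.2,0.5,5.4,0,0,0,0.8],[0.2,0.5,5.4,0,0,0,0.8],[0.2,0.5,5.4,0,0,0,0.8],[0.2,0.5,5.4,0,0,0,0.8]]]' 60
python3 - <<'E'
from h import *
M=Rt(10.8,36);h=np.array([648,-52.5,48])
go(h+M@[0,0,0]-120*np.array([.982,.187,0]),M)
E
```

```text
clock: 4.2
ee_pos: [648.7, -54.2, 51.0]
orientation: [-0.221, 2.503, 0.069]
contact_force: [-3.0, -4.3, 5.4]
grip_width: 0.152
grip_force: 59.7
at [648.65 -54.17  51.  ] F [-3.02 -4.29  5.4 ] t 4.2 q [-0.3   0.28 -0.7   0.01  0.27 -0.39] gw 12.960001089813339
shift cm [ 9.9   0.03 -6.84] turn [-0.53  0.09 -0.52]
```

```bash
python3 -m pendant '[[[0.8,0,-0.6,0,0,0,0.8],[2,0,-1.45,0,0,0,0.8],[3.2,0,-2.35,0,0,0,0.8],[4.5,0,-3.25,0,0,0,0.8],[5.8,0,-4.2,0,0,0,0.8],[7.1,0,-5.15,0,0,0,0.8],[8.4,0,-6.1,0,0,0,0.8],[9.3,0,-6.75,0,0,0,0.8]]]'
python3 -m pendant '[[[0.1,0,-0.1,0,0,0,0.8],[0.3,0,-0.2,0,0,0,0.8],[0.5,0,-0.35,0,0,0,0.8],[0.7,0,-0.5,0,0,0,0.8],[0.9,0,-0.65,0,0,0,0.8],[1.1,0,-0.8,0,0,0,0.8],[1.3,0,-0.95,0,0,0,0.8],[1.3,0,-0.95,0,0,0,0.8]]]'
```

```text
clock: 5.2
ee_pos: [536.3, -75.2, 51.0]
orientation: [-0.222, 2.502, 0.067]
contact_force: [5.6, -3.9, -4.9]
grip_width: 0.154
grip_force: 63.0
clock: 6.2
ee_pos: [520.7, -78.1, 51.0]
orientation: [-0.221, 2.502, 0.066]
contact_force: [0.7, -6.3, -1.3]
grip_width: 0.151
grip_force: 63.8
```

```bash
python3 -m pendant '[[[0.15,0,-0.1,0,0,0,0.8],[0.3,0,-0.22,0,0,0,0.8],[0.45,0,-0.33,0,0,0,0.8],[0.6,0,-0.44,0,0,0,0.8],[0.75,0,-0.55,0,0,0,0.8],[0.9,0,-0.65,0,0,0,0.8],[1,0,-0.73,0,0,0,0.8],[1.1,0,-0.8,0,0,0,0.8]]]'
python3 -m pendant '[[[0.15,0,-0.1,0,0,0,0.8],[0.3,0,-0.22,0,0,0,0.8],[0.45,0,-0.33,0,0,0,0.8],[0.6,0,-0.44,0,0,0,0.8],[0.75,0,-0.55,0,0,0,0.8],[0.75,0,-0.55,0,0,0,0.8],[0.75,0,-0.55,0,0,0,0.8],[0.75,0,-0.55,0,0,0,0.8]]]'
```

```text
clock: 7.2
ee_pos: [507.6, -80.6, 51.0]
orientation: [-0.222, 2.502, 0.066]
contact_force: [5.6, -6.1, -3.3]
grip_width: 0.157
grip_force: 63.1
clock: 8.2
ee_pos: [498.2, -82.3, 51.0]
orientation: [-0.221, 2.503, 0.066]
contact_force: [2.7, -6.2, -1.9]
grip_width: 0.153
grip_force: 63.6
```

Not at the stop yet (about 153 mm moved).

```bash
python3 -m pendant '[[[0.15,0,-0.1,0,0,0,0.8],[0.3,0,-0.22,0,0,0,0.8],[0.45,0,-0.33,0,0,0,0.8],[0.6,0,-0.44,0,0,0,0.8],[0.75,0,-0.55,0,0,0,0.8],[0.85,0,-0.62,0,0,0,0.8],[0.85,0,-0.62,0,0,0,0.8],[0.85,0,-0.62,0,0,0,0.8]]]'
python3 -m pendant '[[[0.1,0,-0.07,0,0,0,0.8],[0.2,0,-0.15,0,0,0,0.8],[0.3,0,-0.22,0,0,0,0.8],[0.4,0,-0.3,0,0,0,0.8],[0.5,0,-0.37,0,0,0,0.8],[0.6,0,-0.44,0,0,0,0.8],[0.6,0,-0.44,0,0,0,0.8],[0.6,0,-0.44,0,0,0,0.8]]]'
```

```text
clock: 9.2
ee_pos: [492.1, -83.5, 52.0]
orientation: [-0.228, 2.496, 0.069]
contact_force: [41.6, 3.1, -42.4]
grip_width: 0.156
grip_force: 61.3
clock: 10.2
ee_pos: [487.7, -84.4, 54.6]
orientation: [-0.232, 2.488, 0.071]
contact_force: [44.9, 7.0, -36.2]
grip_width: 0.149
grip_force: 60.2
```

```bash
python3 -m pendant '[[[-0.3,0,0.2,0,0,0,2.5],[-0.3,0,0.2,0,0,0,5],[-0.3,0,0.2,0,0,0,5],[-0.3,0,-2,0,0,0,5],[-0.3,0,-4.5,0,0,0,5],[-0.3,0,-7,0,0,0,5],[-0.3,0,-9.5,0,0,0,5],[-0.3,0,-12,0,0,0,5]]]'
python3 - <<'E'
from h import *
go((520,-110,230),Rt(10.8,0))
E
```

```text
clock: 11.2
ee_pos: [410.7, -95.1, 149.0]
orientation: [-0.222, 2.505, 0.072]
contact_force: [0.1, 0.2, -0.3]
grip_width: 0.587
grip_force: 0.0
at [410.66 -95.08 149.  ] F [ 0.08  0.22 -0.31] t 11.2 q [-0.68 -0.31 -0.97  0.46  0.46 -0.76] gw 49.85816591301097
shift cm [-13.26  -3.39  -0.38] turn [-0.23 36.   -0.64]
```

```bash
python3 -m pendant '[[[-2,-0.5,-0.4,0,5,0,5],[-4,-1,-0.4,0,10,0,5],[-6,-1.5,-0.4,0,15,0,5],[-8,-2,-0.4,0,20,0,5],[-10,-2.5,-0.4,0,25,-0.3,5],[-12,-3,-0.4,-0.2,30,-0.6,4.5],[-13.3,-3.4,-0.4,-0.2,36,-0.6,4.2],[-13.3,-3.4,-0.4,-0.2,36,-0.6,4.2]]]'
python3 - <<'E'
from h import *
p=eyes.camera_params("wrist");f=eyes.grab_frame("wrist");cv2.imwrite("pics/w3.png",f);np.save("w3.npy",p["pose"])
cv2.imwrite("pics/w3L.png",cv2.resize(f,(800,600),interpolation=cv2.INTER_CUBIC))
print(p["pose"]);cv2.imwrite("pics/scene1.png",eyes.grab_frame("scene"))
E
```

```text
clock: 12.2
ee_pos: [523.5, -110.6, 230.3]
orientation: [-0.296, 3.126, -0.001]
contact_force: [-0.2, -0.2, -0.1]
grip_width: 0.493
grip_force: 0.0
[[  -0.19    0.94    0.29  449.18]
 [   0.98    0.18    0.06 -124.33]
 [  -0.      0.3    -0.95  353.16]
 [   0.      0.      0.      1.  ]]
```

View pics/w3L.png

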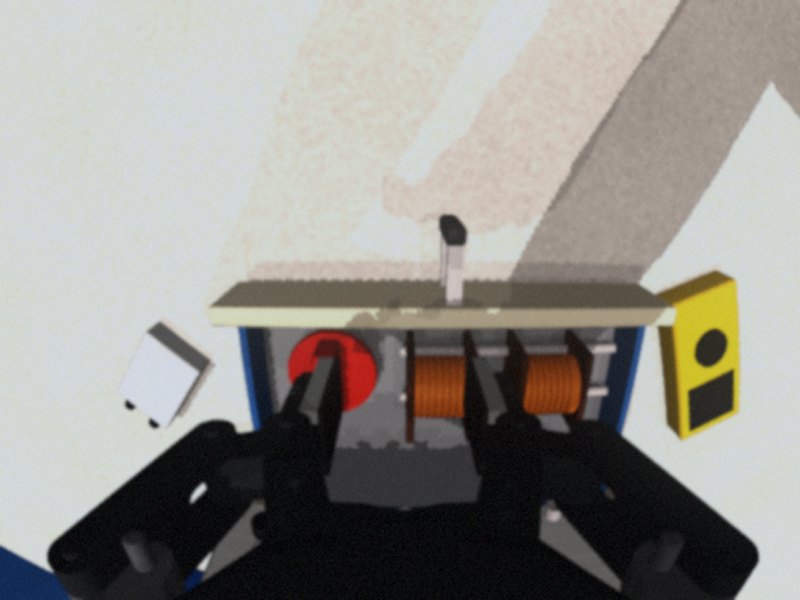

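The picture (800 px) shows the drawer open. The handle top is at (453,230), the red wheel at (333,372), the near coil flanges at x≈410 and ≈470, and the far coil from x≈515 to 585. The multimeter is still clear of the panel.

Run:
```python
from h import *
p=eyes.camera_params("wrist");p["pose"]=np.load("w3.npy")
k=.64
C=np.array([.982,.187,0]);D=np.array([-.187,.982,0]);O=np.array([698,-44,0])
def cab(X):return np.array([(X-O)@C,(X-O)@D])
for n,uv,z in(("handle",(453,233),76),("wl",(289,370),52),("wr",(377,370),52),("wtop",(333,331),52),("nearL",(408,340),75),("nearR",(467,335),75),("nearRr",(474,335),75),("farL",(511,335),75),("farLr",(519,335),75),("farR",(571,335),75),("panelL",(212,316),80),("panelR",(674,316),80)):
    X=wonz(p,np.array(uv)*k,z);print(n,X,"cab",cab(X))
h=wonz(p,np.array((453,233))*k,76);print("wheel from handle",h+107*C-85*D)
f=cv2.imread("pics/w3.png");hsv=cv2.cvtColor(f,cv2.COLOR_BGR2HSV)
m=((hsv[...,0]<4)|(hsv[...,0]>175))&(hsv[...,1]>180);ys,xs=np.nonzero(m);print(xs.min(),xs.max(),ys.min(),ys.max())
```

```text
handle [491.64 -85.14  76.  ] cab [-210.34   -1.81]
wl [ 616.87 -177.78   52.  ] cab [-104.68 -116.21]
wr [ 603.28 -113.7    52.  ] cab [-106.05  -50.73]
wtop [ 579.15 -149.39   52.  ] cab [-136.42  -81.27]
nearL [566.02 -98.39  75.  ] cab [-139.78  -28.73]
nearR [555.46 -61.23  75.  ] cab [-143.2     9.74]
nearRr [554.63 -56.67  75.  ] cab [-143.16   14.37]
farL [550.23 -32.12  75.  ] cab [-142.89   39.3 ]
farLr [549.27 -26.7   75.  ] cab [-142.82   44.8 ]
farR [542.97  10.    75.  ] cab [-142.14   82.02]
panelL [ 573.41 -229.66   80.  ] cab [-157.06 -159.02]
panelR [514.1   84.48  80.  ] cab [-156.57  160.55]
wheel from handle [ 612.61 -148.6    76.  ]
104 380 212 382
```

Run:
```python
from h import *
go((611.5,-147.5,76),Rt(10.8,0))
```

```text
at [ 520.51 -110.06  229.39] F [0.28 0.57 0.19] t 12.3 q [-0.33  0.12 -0.26  1.19  0.   -0.52] gw 41.722203292152436
shift cm [-8.25 -5.39 15.33] turn [ 0.04 -0.03 -0.03]
```

```bash
python3 -m pendant '[[[-2,-1.3,1,0,0,0,4.2],[-4,-2.6,2.5,0,0,0,4.2],[-6,-4,4,0,0,0,4.2],[-8.2,-5.4,6,0,0,0,4.2],[-8.2,-5.4,8,0,0,0,4.2],[-8.2,-5.4,9.5,0,0,0,4.2],[-8.2,-5.4,9.5,0,0,0,4.2],[-8.2,-5.4,9.5,0,0,0,4.2]]]' 50
python3 - <<'E'
from h import *
go((611.5,-147.5,76),Rt(10.8,0))
p=eyes.camera_params("wrist");f=eyes.grab_frame("wrist");cv2.imwrite("pics/w4.png",f);np.save("w4.npy",p["pose"])
cv2.imwrite("pics/w4L.png",cv2.resize(f,(800,600),interpolation=cv2.INTER_CUBIC))
print([wproj(p,x)/.64 for x in((611.5,-147.5,52),(611.5-33,-147.5-6.3,85-7))])
E
```

```text
clock: 13.3
ee_pos: [611.9, -148.1, 136.1]
orientation: [-0.294, 3.127, -0.001]
contact_force: [0.3, -0.4, -0.6]
grip_width: 0.494
grip_force: 0.0
at [ 611.92 -148.13  136.07] F [ 0.27 -0.45 -0.57] t 13.3 q [-0.34  0.36 -0.16  1.05 -0.   -0.53] gw 41.94917204468809
shift cm [0.04 0.08 6.01] turn [-0.05  0.07 -0.04]
[array([403.21, 313.51]), array([403.32, 256.59])]
```

View pics/w4L.png

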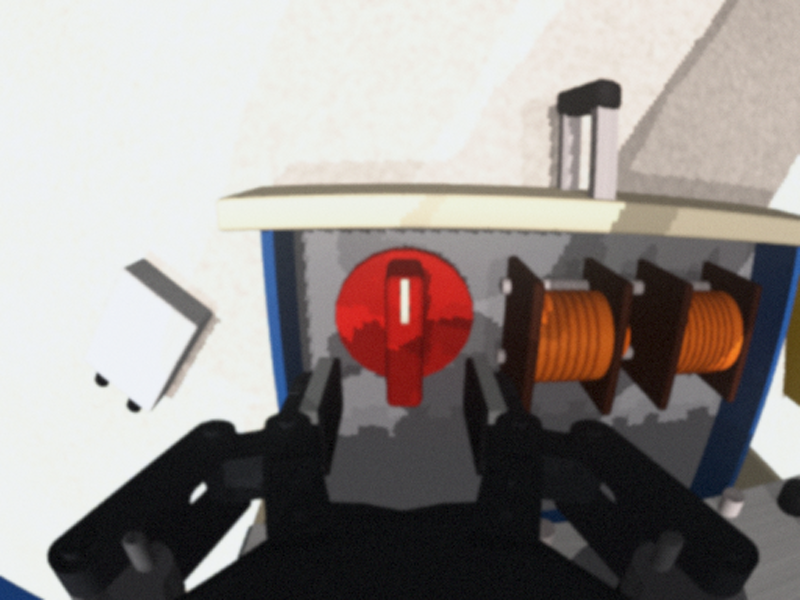

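The wheel's centre at (404,313) and its aligned bar match the projection. I go down and grip, and measure the gap from the flange top corners at (512,258), (587,260), (640,261) and (705,264).

```bash
python3 -m pendant '[[[0,0,1.5,0,0,0,4.2],[0,0,3,0,0,0,4.2],[0,0.1,4.5,0,0,0,4.2],[0,0.1,6,0,0,0,4.2],[0,0.1,6,0,0,0,1],[0,0.1,6,0,0,0,1],[0,0.1,6,0,0,0,1],[0,0.1,6,0,0,0,1]]]' 50
python3 - <<'E'
from h import *
p=eyes.camera_params("wrist");p["pose"]=np.load("w4.npy")
C=np.array([.982,.187,0]);D=np.array([-.187,.982,0]);O=np.array([698,-44,0])
for uv in((512,258),(587,260),(640,261),(705,264)):
    X=wonz(p,np.array(uv)*.64,75);print((X-O)@C,(X-O)@D)
s=ctrl.state();print(s["moment"],s["orientation"],s["contact_force"])
E
```

```text
clock: 14.35
ee_pos: [611.4, -147.6, 74.4]
orientation: [0.294, -3.127, 0.001]
contact_force: [1.0, -3.2, -11.1]
grip_width: 0.18
grip_force: 50.1
-136.91518712884067 -40.52821953044983
-136.59286821878638 -6.708435435033278
-136.70944912008542 19.955229472992897
-136.22320178960294 57.9274504295851
[-0.56 -0.1  -0.14] [ 0.29 -3.13  0.  ] [  1.    -3.25 -11.07]
```

```bash
python3 -m pendant '[[[0,0,0,0,0,4,1],[0,0,0,0,0,12,1],[0,0,0,0,0,20,1],[0,0,0,0,0,28,1],[0,0,0,0,0,36,1],[0,0,0,0,0,44,1],[0,0,0,0,0,52,1],[0,0,0,0,0,58,1]]]'
cat > m.py <<'E'
from h import *
s=ctrl.state();M=R.from_rotvec(s["orientation"]).as_matrix()
x=M[:,0];az=np.degrees(np.arctan2(x[1],x[0]))%360
print("wheel deg %.2f"%(190.8-az),"Mz %.3f"%s["moment"][2],"F",s["contact_force"],"M",s["moment"],"q6",s["joints"][5],"t",s["clock"],"pos",s["ee_pos"],"grip",s["grip_width"]*85,"tilt",np.degrees(np.arccos(-M[2,2])))
E
python3 m.py
python3 -m pendant '[[[0,0,0,0,0,1.5,1],[0,0,0,0,0,3,1],[0,0,0,0,0,4.5,1],[0,0,0,0,0,6,1],[0,0,0,0,0,7.5,1],[0,0,0,0,0,9,1],[0,0,0,0,0,10,1],[0,0,0,0,0,10,1]]]'
python3 m.py
```

```text
clock: 15.35
ee_pos: [612.2, -145.3, 74.4]
orientation: [-1.261, -2.877, -0.006]
contact_force: [3.1, 1.8, -11.0]
grip_width: 0.178
grip_force: 50.0
wheel deg 58.13 Mz 0.171 F [  3.1    1.83 -11.04] M [ 0.38 -0.7   0.17] q6 0.488729155212058 t 15.35 pos [ 612.15 -145.27   74.38] grip 15.119435635405779 tilt 0.21670924984169168
clock: 16.35
ee_pos: [612.5, -145.1, 74.4]
orientation: [-1.501, -2.759, -0.007]
contact_force: [4.9, 4.3, -12.6]
grip_width: 0.178
grip_force: 49.7
wheel deg 67.88 Mz 0.002 F [  4.94   4.27 -12.57] M [ 0.81 -1.06  0.  ] q6 0.6591671847520812 t 16.35 pos [ 612.5  -145.05   74.4 ] grip 15.151776341785435 tilt 0.25350766583705214
```

Run:
```python
from h import *
p=eyes.camera_params("wrist");f=eyes.grab_frame("wrist");cv2.imwrite("pics/w5.png",f);np.save("w5.npy",p["pose"])
cv2.imwrite("pics/w5L.png",cv2.resize(f,(800,600),interpolation=cv2.INTER_CUBIC));print(p["pose"])
```

```text
[[  0.84   0.52   0.16 571.46]
 [  0.54  -0.8   -0.25 -81.52]
 [  0.     0.29  -0.96 197.56]
 [  0.     0.     0.     1.  ]]
```

View pics/w5L.png

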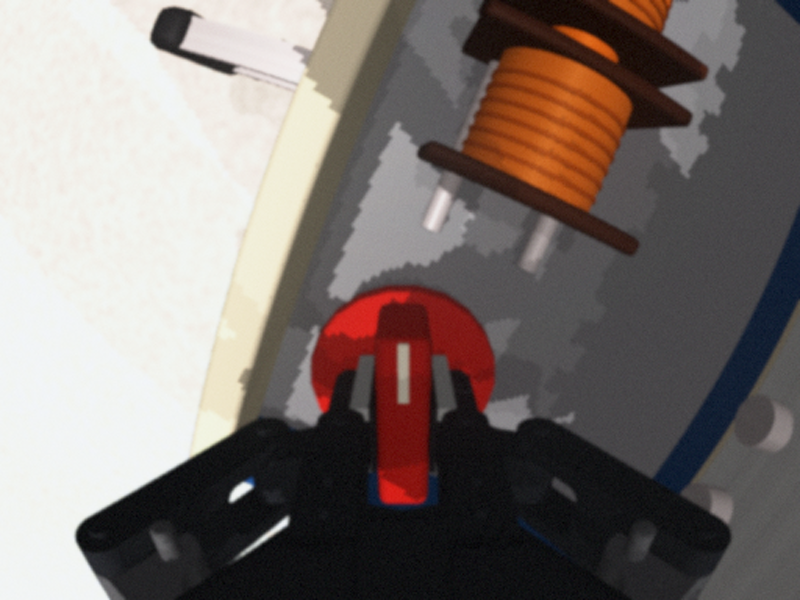

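The picture shows the wheel bar turned about 68°. The near coil's flange ends are at (637,248) and (688,120), and the far coil's flange end at (705,72), with the orange bumper at (595,40) just short of it.

```bash
python3 - <<'E'
from h import *
p=eyes.camera_params("wrist");p["pose"]=np.load("w5.npy")
C=np.array([.982,.187,0]);D=np.array([-.187,.982,0]);O=np.array([698,-44,0])
for uv in((637,246),(688,122),(705,72),(420,148),(484,5)):
    X=wonz(p,np.array(uv)*.64,75);print(uv,(X-O)@C,(X-O)@D)
E
python3 -m pendant '[[[0,0,0,0,0,0.5,1],[0,0,0,0,0,1,1],[0,0,0,0,0,1.5,1],[0,0,0,0,0,2,1],[0,0,0,0,0,2.5,1],[0,0,0,0,0,3,1],[0,0,0,0,0,3.5,1],[0,0,0,0,0,4,1]]]'
python3 m.py
```

```text
(637, 246) -58.05847571774014 -8.881182977171202
(688, 122) -58.26867258918163 32.516225348838304
(705, 72) -58.43583691936296 50.45312323036777
(420, 148) -127.14905780444562 -10.016118521978388
(484, 5) -126.56836366089625 33.325575143465876
clock: 17.4
ee_pos: [612.6, -144.9, 74.4]
orientation: [-1.596, -2.705, -0.007]
contact_force: [4.9, 5.3, -14.1]
grip_width: 0.178
grip_force: 49.7
wheel deg 71.87 Mz 0.097 F [  4.9    5.28 -14.13] M [ 0.94 -1.09  0.1 ] q6 0.7288347680993797 t 17.4 pos [ 612.64 -144.94   74.4 ] grip 15.095554967105656 tilt 0.26967710898072517
```

```bash
python3 -m pendant '[[[0,0.06,0,0,0,0.5,1],[0,0.06,0,0,0,1,1],[0,0.06,0,0,0,1.5,1],[0,0.06,0,0,0,2,1],[0,0.06,0,0,0,2.5,1],[0,0.06,0,0,0,3,1],[0,0.06,0,0,0,3.5,1],[0,0.06,0,0,0,4,1]]]' >/dev/null
python3 m.py
python3 -m pendant '[[[0,0,0,0,0,0.3,1],[0,0,0,0,0,0.6,1],[0,0,0,0,0,0.9,1],[0,0,0,0,0,1.2,1],[0,0,0,0,0,1.5,1],[0,0,0,0,0,1.8,1],[0,0,0,0,0,2.1,1],[0,0,0,0,0,2.5,1]]]' >/dev/null
python3 m.py
python3 -m pendant '[[[0,0,0,0,0,0.3,1],[0,0,0,0,0,0.6,1],[0,0,0,0,0,0.9,1],[0,0,0,0,0,1.2,1],[0,0,0,0,0,1.5,1],[0,0,0,0,0,1.8,1],[0,0,0,0,0,2.1,1],[0,0,0,0,0,2.5,1]]]' >/dev/null
python3 m.py
```

```text
wheel deg 75.88 Mz 0.107 F [  3.76   4.09 -12.62] M [ 0.82 -0.99  0.11] q6 0.7993577702385575 t 18.4 pos [ 612.81 -144.85   74.37] grip 14.746205124936113 tilt 0.2310809036752712
wheel deg 78.37 Mz 0.103 F [  5.3    3.83 -13.76] M [ 0.79 -1.04  0.1 ] q6 0.8429234446080778 t 19.4 pos [ 612.92 -144.81   74.41] grip 15.315785813701597 tilt 0.2383768447167842
wheel deg 80.87 Mz 0.151 F [  5.27   4.56 -13.71] M [ 0.89 -1.07  0.15] q6 0.8865306847090558 t 20.4 pos [ 613.04 -144.8    74.41] grip 15.382143165117329 tilt 0.24844048721820539
```

```bash
python3 -m pendant '[[[0,0,0,0,0,0.2,1],[0,0,0,0,0,0.4,1],[0,0,0,0,0,0.6,1],[0,0,0,0,0,0.8,1],[0,0,0,0,0,1.0,1],[0,0,0,0,0,1.2,1],[0,0,0,0,0,1.4,1],[0,0,0,0,0,1.6,1]]]' >/dev/null
python3 m.py
python3 - <<'E'
from h import *
p=eyes.camera_params("wrist");f=eyes.grab_frame("wrist");cv2.imwrite("pics/w6.png",f);np.save("w6.npy",p["pose"])
cv2.imwrite("pics/w6L.png",cv2.resize(f[0:150,280:480],(800,600),interpolation=cv2.INTER_CUBIC))
E
```

```text
wheel deg 82.45 Mz 0.158 F [  4.74   4.9  -13.37] M [ 0.81 -1.09  0.16] q6 0.9142150495441101 t 21.4 pos [ 613.11 -144.78   74.41] grip 15.639988137992129 tilt 0.25024071283433375
```

View pics/w6L.png

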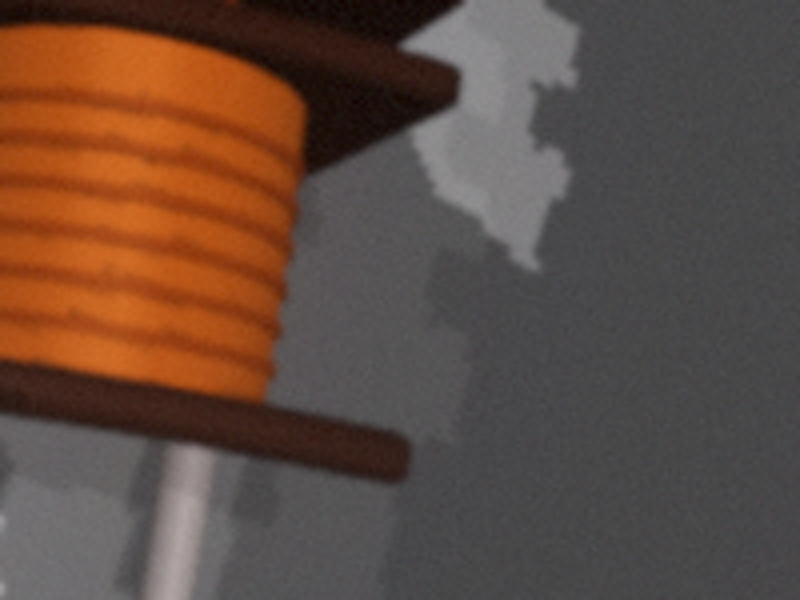

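The gap now lies beyond the picture's upper edge (the near coil's left flange is at the top, about (450,85) in the crop), so I go by the moment.

```bash
python3 -m pendant '[[[0,0,0,0,0,0.2,1],[0,0,0,0,0,0.4,1],[0,0,0,0,0,0.6,1],[0,0,0,0,0,0.8,1],[0,0,0,0,0,1.0,1],[0,0,0,0,0,1.2,1],[0,0,0,0,0,1.4,1],[0,0,0,0,0,1.6,1]]]' >/dev/null
python3 m.py
```

```text
wheel deg 84.05 Mz 0.208 F [  6.17   4.53 -14.42] M [ 0.91 -1.1   0.21] q6 0.9420649747054022 t 22.45 pos [ 613.16 -144.74   74.38] grip 15.052438302943955 tilt 0.25566596647742945
```

```bash
python3 -m pendant '[[[0,0,0,0,0,0.15,1],[0,0,0,0,0,0.3,1],[0,0,0,0,0,0.45,1],[0,0,0,0,0,0.6,1],[0,0,0,0,0,0.75,1],[0,0,0,0,0,0.9,1],[0,0,0,0,0,1.05,1],[0,0,0,0,0,1.2,1]]]' >/dev/null
python3 m.py
```

```text
wheel deg 85.24 Mz 0.206 F [  5.68   4.54 -13.98] M [ 0.89 -1.07  0.21] q6 0.9629072448094814 t 23.45 pos [ 613.21 -144.73   74.4 ] grip 15.267605691862917 tilt 0.2578703104797521
```

```bash
python3 -m pendant '[[[0,0,0,0,0,0,1.8],[0,0,0,0,0,0,3],[0,0,0,0,0,0,4],[0,0,0,0,0,0,4],[0,0,-1.5,0,0,0,4],[0,0,-3.5,0,0,0,4],[0,0,-6,0,0,0,4],[0,0,-8.5,0,0,0,4]]]'
python3 - <<'E'
from h import *
C=np.array([.982,.187,0]);D=np.array([-.187,.982,0]);
go(np.array([560,-60,230.]),Rt(10.8,0))
E
```

```text
clock: 24.45
ee_pos: [612.7, -147.0, 162.2]
orientation: [1.904, 2.497, -0.0]
contact_force: [-0.1, -0.1, -0.3]
grip_width: 0.467
grip_force: 0.0
at [ 612.65 -146.98  162.19] F [-0.06 -0.05 -0.31] t 24.45 q [-0.34  0.34 -0.13  1.1  -0.    0.96] gw 39.69768199375541
shift cm [ 9.77 -2.77 -6.8 ] turn [ -0.01   0.09 -85.43]
```

```bash
python3 -m pendant '[[[0.5,0.2,-1,0,0,0,4],[1.5,0.6,-2,0,0,0,4],[2.5,1,-3,0,0,0,4],[3.5,1.5,-3.8,0,0,0,4],[4.7,2.1,-3.8,0,0,0,4],[4.7,2.1,-3.8,0,0,0,4],[4.7,2.1,-3.8,0,0,0,4],[4.7,2.1,-3.8,0,0,0,4]]]'
python3 - <<'E'
from h import *
p=eyes.camera_params("wrist");f=eyes.grab_frame("wrist");cv2.imwrite("pics/w7.png",f);np.save("w7.npy",p["pose"])
cv2.imwrite("pics/w7L.png",cv2.resize(f,(800,600),interpolation=cv2.INTER_CUBIC));print(p["pose"])
E
```

```text
clock: 25.45
ee_pos: [620.0, -96.2, 197.8]
orientation: [-1.905, -2.498, 0.001]
contact_force: [-0.4, -0.5, 0.1]
grip_width: 0.467
grip_force: 0.0
[[  0.96   0.25   0.08 600.34]
 [  0.27  -0.92  -0.29 -22.66]
 [ -0.     0.3   -0.95 320.74]
 [  0.     0.     0.     1.  ]]
```

View pics/w7L.png

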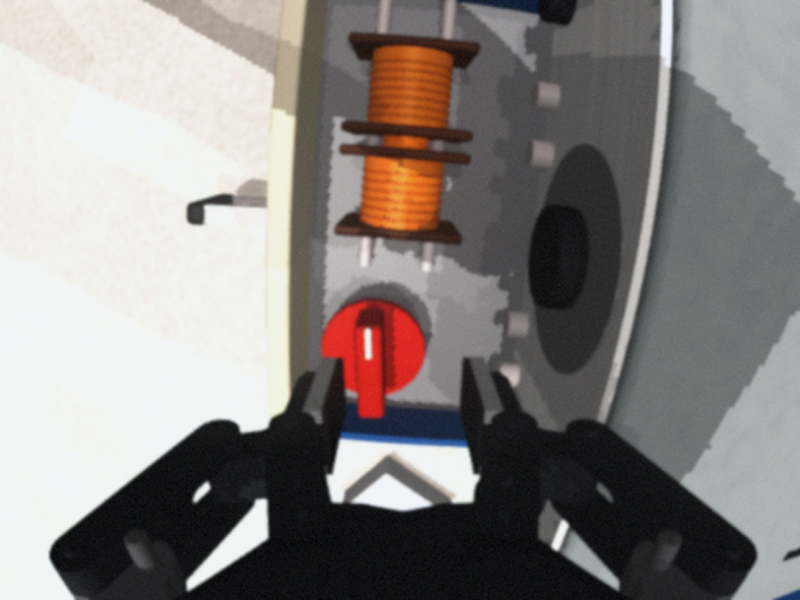

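The bumper (orange, (405,142)) bridges the two flanges and the wheel bar has not wound back. I measure the remaining flange gap and the handle position.

Run:
```python
from h import *
p=eyes.camera_params("wrist");p["pose"]=np.load("w7.npy")
C=np.array([.982,.187,0]);D=np.array([-.187,.982,0]);O=np.array([698,-44,0])
g=cv2.imread("pics/w7.png")
for x0 in(228,284,290):
    print(x0,g[74:108,x0:x0+6].mean((1,2)).round(0))
for uv in((196,213),):
    X=wonz(p,np.array(uv)*.64,76);print("handle",X,(X-O)@C,(X-O)@D)
for y in(80,88,95,103):
    X=wonz(p,(288,y),75);print(y,(X-O)@D)
for uv in((278,130),(278,440)):
    X=wonz(p,np.array(uv)*.64,80);print("panel",(X-O)@C)
```

```text
228 [ 93.  93.  88.  70.  49.  43.  41.  37.  36.  32.  35.  55.  96. 132.
 141. 131. 111.  89.  67.  49.  49.  52.  56.  54.  64.  93. 126. 141.
 145. 147. 143. 144. 144. 140.]
284 [88. 92. 90. 84. 83. 84. 80. 73. 57. 44. 43. 44. 42. 39. 32. 33. 43. 62.
 73. 76. 77. 74. 64. 51. 42. 44. 45. 42. 39. 40. 57. 69. 74. 75.]
290 [ 99. 101. 101. 100.  99.  98.  94.  90.  73.  52.  43.  44.  44.  41.
  34.  29.  34.  51.  69.  77.  78.  77.  71.  62.  47.  42.  44.  44.
  43.  39.  48.  64.  74.  78.]
handle [495.59 -82.08  76.  ] -205.88740592485195 0.45154711820252236
80 55.62046860039098
88 49.00095203713232
95 43.21913142836183
103 36.614406956282295
panel -157.57347625381516
panel -157.79282269969403
```

Flange gap is about 6 mm (8 mm free), so the bumper is compressed about 2 mm. That agrees with the moment reading of about 7 N. The panel is where it was after the stop, and the gripper is clear.

```bash
python3 -c "
from cell import ctrl
print(ctrl.sign_off())"
```

```text
the job is handed in; nothing more can be done
None
```

I handed the job in at about 25.5 s: the drawer is out at its stop, and the wheel is wound about 85° clockwise so the bumper presses with an estimated 7 N. The arm is clear, and I saw no sign that the bystanders had moved. No verdict came back at hand-in.

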